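Zero the dial thermometer and hold it slanting over a fresh loaf

TASK

Get the dial thermometer ready to take the core temperature of the fresh loaf. While it still sits in its stand, turn its reset knob anticlockwise until the maximum hand is fully back on its zero stop; then draw the thermometer straight up out of the stand, lean it over by about 45 degrees (to whichever side suits you, dial end up) and carry it to the loaf. Finish holding it there in the gripper, still slanting, with the tip of the stem about a finger's breadth (some 2 cm) above the middle of the loaf's crown and touching nothing; do not put it down or let go, do not let it touch the loaf, and leave the loaf and the other things where they are.

Things in the scene. Friction and masses are not known exactly. Their poses are not given: they have to be found in the camera images.
- stand: Thermometer stand, fixed: dark steel foot 100 mm wide, bare steel tube 26 mm wide, hexagonal head about 33 mm wide, top 140 mm above the counter. In the head a hexagon socket 23.4 mm across flats, 17 mm deep; below it a vertical bore 11 mm wide. Origin: centre of the foot's underside, z up.
- thermometer: Loose dial thermometer (0.11 kg), upright in the stand. Steel case 60 mm wide, 20 mm high, overhanging the stand's head by 11 to 13 mm; below it a hexagon nut (22 mm, 12 high) that the stand's socket keeps from turning, and a 5 mm stem to 125 mm below the case. Origin: centre of the case's underside, level with the stand's top when seated; z points from tip to dial; lens at z = 20 mm.
- stem_tip (a point): The free lower end of the thermometer's stem, 125 mm below the case's underside. Same axes as the thermometer.
- reset_knob (a point): Centre of the wing of the black reset knob on the middle of the lens. The wing is a bar 22 mm long (this point's x), 8 mm wide (y), 13 mm high, its top 16 mm above the lens, this point 10 mm above the lens. It turns with the maximum hand, which points along +x.
- max_hand (a joint): Angle of the maximum hand and reset knob (rad): 0 on its zero stop, where the wing lies along the thermometer's x; it grows clockwise as seen from above. Light friction holds it (about 0.015 N m). Starts between 0.6 and 1.2.
- rack: Steel wire cooling rack, fixed, 171 mm deep (x) by 221 mm wide (y), top 22 mm above the counter. Origin: centre of its underside.
- loaf: Round loaf of bread, loose, about 0.45 kg, 138 mm in diameter and 71 mm high, on the rack; the crown falls about 2 mm at 20 mm from its middle. Origin: centre of its underside; axes along the world's at the start.
- loaf_top (a point): Middle of the loaf's crown, the highest point, 71 mm above its underside, some 93 mm above the counter.
- timer: Bystander: white and grey kitchen timer, 66 mm wide, 58 mm high.
- egg_box: Bystander: grey egg box, 106x156x72 mm.
- mug: Bystander: white mug, 79 mm wide, 94 mm high.
- butter_tub: Bystander: flat white tub with a blue lid, 63x105x29 mm.
- spice_jar: Bystander: spice jar with a red cap, 45 mm wide, 106 mm high.
- peeler: Bystander: peeler, 170x25x18 mm.
Things that resemble listed ones, but are neither listed nor needed, are in the scene too. Of the things like the loaf, leave any that is blue; of the rest the larger one is meant.

How it is judged:
By the outcome, as a careful person would: the job done as asked, in the order asked, and still so for the second after the job is handed in, while the arm keeps its last pose, push and grip.
It also fails if it takes over 56 s, if anything falls off the work surface, if the arm or the gripper's body presses on something with over 40 N, if the wrist force passes 120 N, or if a joint passes its speed limit or range.

ROBOT

A 6-joint arm with a two-finger parallel gripper is mounted at the origin on a cart in front of the work surface, level with it; the furniture and walls round the work are solid. World frame = base frame: x ahead of the robot, y to its left, z up, the work surface at z = 0. Lengths are in m, angles in rad, forces in N, time in s.
With the tool pointing down it reaches from about 0.3 to 0.875 m from the base axis. Payload 6.4 kg.
Tool frame: the origin (TCP) lies at the very end of the fingers, on their centre line; the grasp point (between the pads) lies 19 mm behind it; z points along the fingers, y is the line along which they close (so a half turn about z gives the same grasp; the last joint's range is limited). The gripper opens to 85 mm and grips with 20 to 120 N. Pads are 22 mm wide; open, the fingers measure 114 mm over their backs; the gripper's body (76 mm by 85 mm) begins 54 mm behind the grasp point. The pads swing forward as they close: fully open they stand 13 mm farther back than shut.
Start: joints at [0.978, 0.181, 1.607, -0, 1.354, -0.206], TCP at [0.217, 0.533, 0.231] pointing down, gripper open.
Joint ranges: [-2.99, 2.99], [-0.89, 2.07], [0.3, 2.58], [-1.14, 4.28], [0, 2.63], [-3.12, 3.12]. Speed limits (rad/s): [2.57, 2.57, 3.01, 3.14, 3.14, 3.14].

INTERFACE

Orientations are given as a unit quaternion [w, x, y, z].
In Python, from bench import * gives the robot as it stands. The module is installed in compiled form; this text tells all that it offers.
- The arm moves only by the tool arm_command, never from a script. Its arguments are lists of equal length, an entry for each row: "dp": the shift along the tool's x, y, z in units of 0.25 m (1.0 is 0.25 m), a list of three; "turn": the turn, a rotation vector about the tool's x, y, z in units of 30 degrees (1.0 is 30 degrees), a list of three; "jaw": the opening, from 0 (shut) to 1 (fully open). A call has 1 to 5 rows; each row is the pose to reach, as a shift and turn from the pose commanded when the call began, along the tool's axes at that moment; what a row does not reach only later rows make up. A row lasts 1/8 s, in which the tool goes at most 62.5 mm and 10.7 degrees, less where a joint would pass 70% of its speed; a pose out of reach is approached as far as the arm can. A call with a number of a shift or a turn outside -1 to 1 is refused whole. A call with a gripper value outside its range is refused whole. The fingers move at their own pace and stop on an object; the grip force is fixed at half the most. Time passes only in rows, so rows that repeat a pose let the fingers close. It gives the time, the measured TCP pose, the force, the opening and the grip force at its end, in the units of the state.
- get_obs(): the state, without advancing time (a new reading comes with each control period).
- camera(name): name is "side" or "top"; returns the picture (384x512x3 uint8, blue, green, red); there is no depth.
- get_calibration(name): a dict with "camera_matrix" (3x3 intrinsics, pixels), "k1" (the pictures are not rectified: a ray, as slopes to the right and down, at radius r is drawn at 1 + k1 r^2 times it, then the intrinsics apply), "R" (3x3) and "t" (3): a world point X has camera coordinates R X + t. Camera axes: x right, y down, z forward; pixel columns grow to the right and rows downward; lengths in m; the calibration is good to about 2 mm. A picture is of the moment at which its call begins. get_calibration takes no time and is no camera call.
- hand_in(): hands the job in; it is judged then, once.
The state is a dict: "time_s": time; "q": joint angles; "dq": joint speeds; "joint_efforts": joint torques, N m; "eef_pos": TCP position; "eef_rot": TCP orientation; "wrist_force": force on the tool from outside, world axes, zero at the start; "torque": the same for the moment, N m; "opening": opening from 0.0 (shut) to 1.0 (fully open); "grasp_force": force on a finger pad.
Only numpy, scipy, OpenCV 4.12 (cv2) and the standard library are available. Lean on these libraries where they do the work, as an engineer would, in place of code of your own. Each camera call takes 0.05 s, during which the arm holds its last target. There are 200 camera calls.

## Working session

There is one attempt and no reset: what is moved stays moved. The work goes in short steps, Python scripts to look and compute and a tool call to move; the robot and the scene stay as the last step left them, time stands still between calls to the robot, and variables do not carry over. Pictures are saved under pics/ and viewed, at most 10 in all, crops included, and the job is handed in when it is done.

Besides the shell and the picture viewer there is one more tool, called after "Call:" as name(argument=value, ...) on one line, values as JSON. arm_command: Moves the arm, as the interface text tells. Its arguments: {"type":"object","properties":{"dp":{"type":"array"},"turn":{"type":"array"},"jaw":{"type":"array"}},"required":["dp","turn","jaw"]}

```bash
mkdir -p pics; cat > h.py <<'E'
from bench import *
import numpy as np, cv2
from scipy.spatial.transform import Rotation as Rn
def ray(name,u,v):
    c=get_calibration(name);K=np.array(c["camera_matrix"]);k=c["k1"]
    d=np.array([(u-K[0,2])/K[0,0],(v-K[1,2])/K[1,1]]);s=d.copy()
    for _ in range(30): s=d/(1+k*(s@s))
    R=np.array(c["R"]);t=np.array(c["t"])
    return -R.T@t, R.T@np.array([s[0],s[1],1.])
def onz(name,u,v,z):
    o,d=ray(name,u,v); return o+d*(z-o[2])/d[2]
def proj(name,X):
    c=get_calibration(name);K=np.array(c["camera_matrix"])
    p=np.array(c["R"])@np.array(X)+np.array(c["t"]);s=p[:2]/p[2];s=s*(1+c["k1"]*(s@s))
    return K[:2,:2]@s+K[:2,2]
def Rt(o): 
    q=o["eef_rot"]; return Rn.from_quat([q[1],q[2],q[3],q[0]])
E
python3 - <<'E'
from h import *
for n in("side","top"):
    cv2.imwrite(f"pics/{n}0.png",camera(n))
    c=get_calibration(n); print(n,np.round(c["camera_matrix"],1).tolist(),c["k1"],np.round(-np.array(c["R"]).T@c["t"],3))
print(get_obs())
E
```

```text
side [[440.4, 0.0, 248.0], [0.0, 440.4, 193.0], [0.0, 0.0, 1.0]] -0.1708442579430057 [-0.84  -0.1    1.339]
top [[360.0, 0.0, 255.3], [0.0, 360.0, 187.7], [0.0, 0.0, 1.0]] -0.001384557662303864 [0.368 0.035 1.481]
{'time_s': 0.1, 'q': array([ 9.77682284e-01,  1.81464775e-01,  1.60789634e+00,  4.83952802e-06,
        1.35377690e+00, -2.06326262e-01]), 'dq': array([ 5.85603946e-05, -2.61451332e-04, -1.80466966e-03, -3.05190022e-04,
        7.20282707e-04, -4.04899790e-04]), 'joint_efforts': array([ 4.01125362e-04, -4.45881128e+01, -3.52238131e+01, -3.48381909e-04,
        4.20501572e-03, -8.95173216e-07]), 'eef_pos': array([0.21661958, 0.53211473, 0.23048098]), 'eef_rot': array([-3.02873741e-04,  1.92191071e-01,  9.81357221e-01, -7.10852034e-04]), 'wrist_force': array([-0.49488918, -1.48000628,  0.6954179 ]), 'torque': array([-0.0184901 ,  0.01630504, -0.04214878]), 'grasp_force': 0.0, 'opening': 0.9992411100562583}
```

View pics/top0.png

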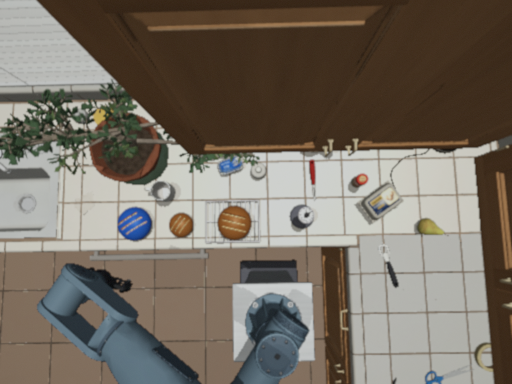

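View pics/side0.png

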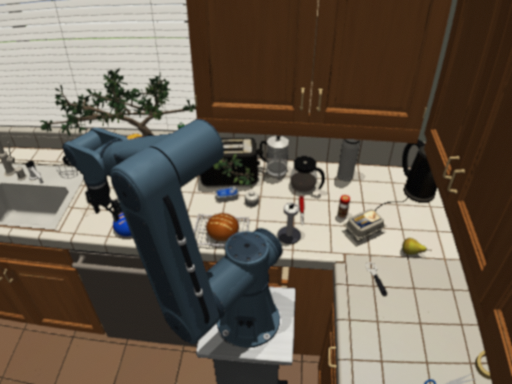

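Top view: big brown loaf on the rack at (235,222), with a smaller loaf at (181,225) and a blue one at (134,224). The thermometer stands at (303,216), and at (290,208) in the side view. I'll zoom in on it.

```bash
python3 - <<'E'
from h import *
t=cv2.imread("pics/top0.png");s=cv2.imread("pics/side0.png")
a=cv2.resize(t[190:240,280:330],(400,400),interpolation=cv2.INTER_CUBIC)
b=cv2.resize(s[195:245,265:315],(400,400),interpolation=cv2.INTER_CUBIC)
cv2.imwrite("pics/z0.png",np.hstack([a,b]))
hsv=cv2.cvtColor(t,cv2.COLOR_BGR2HSV)
m=((hsv[...,0]<20)&(hsv[...,1]>140)&(hsv[...,2]>60)).astype(np.uint8)
m[:195]=0;m[247:]=0;m[:,:160]=0;m[:,262:]=0
n,l,st,ce=cv2.connectedComponentsWithStats(m)
for i in range(1,n):
    if st[i,4]>100: print(st[i],ce[i],onz("top",*ce[i],.06))
print(onz("top",303,215,.16),onz("top",235,222,.06))
E
```

```text
[219 207  32  32 619] [234.07108239 222.73344103] [0.39331237 0.14244508 0.06      ]
[170 214  22  23 298] [181.19463087 225.08724832] [0.3880342  0.35119579 0.06      ]
[ 0.41484876 -0.117629    0.16      ] [0.39611625 0.13875105 0.06      ]
```

View pics/z0.png

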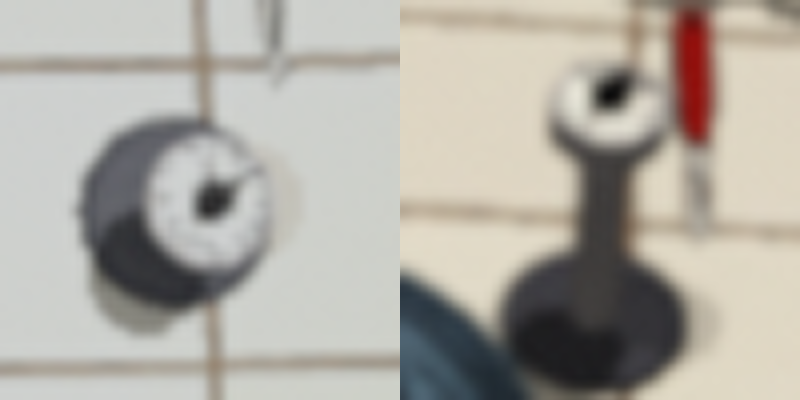

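Top crop: dial centre is about (206,202) in the crop, so pixel (305.3,214.9). The hand points up and to the right. Next I'll refine the position by triangulating the two views.

```bash
python3 - <<'E'
from h import *
def tri(a,b):
    (o1,d1),(o2,d2)=ray("top",*a),ray("side",*b)
    A=np.stack([d1,-d2],1);k=np.linalg.lstsq(A,o2-o1,rcond=None)[0]
    p,q=o1+k[0]*d1,o2+k[1]*d2;return (p+q)/2,np.linalg.norm(p-q)
S=8
def an(n,x0,y0,c,rm,thk):
    im=cv2.imread(f"pics/{n}0.png")[y0:y0+50,x0:x0+50]
    g=cv2.cvtColor(cv2.resize(im,None,fx=S,fy=S,interpolation=cv2.INTER_CUBIC),cv2.COLOR_BGR2GRAY)
    mm=np.zeros_like(g);cv2.circle(mm,c,rm,255,-1)
    px=lambda x,y:((x+.5)/S-.5+x0,(y+.5)/S-.5+y0)
    w=((g>150)&(mm>0)).astype(np.uint8)
    cs=max(cv2.findContours(w,0,1)[0],key=cv2.contourArea);e=cv2.fitEllipse(cv2.convexHull(cs))
    kk=((g<thk)&(mm>0)).astype(np.uint8)
    nn,l,st,ce=cv2.connectedComponentsWithStats(kk)
    i=min(range(1,nn),key=lambda i:np.hypot(*(ce[i]-c))if st[i,4]>100 else 1e9)
    # wing axis
    M=cv2.moments((l==i).astype(np.uint8));ang=.5*np.degrees(np.arctan2(2*M['mu11'],M['mu20']-M['mu02']))
    print(n,e,ce[i],st[i],ang)
    return px(*e[0]),px(*ce[i])
ft,kt=an("top",280,190,(206,202),64,90)
fs,ks=an("side",265,195,(208,100),56,90)
print("face",ft,fs,tri(ft,fs),onz("top",*ft,.16),onz("side",*fs,.16))
print("knob",kt,ks,tri(kt,ks),onz("top",*kt,.169),onz("side",*ks,.169))
print("hand tip",onz("top",280+258/8,190+169/8,.161))
# loaf: contour ellipse both
for n,b in(("top",(205,195,265,247)),("side",(200,208,245,246))):
    t=cv2.imread(f"pics/{n}0.png");h=cv2.cvtColor(t,cv2.COLOR_BGR2HSV)
    m=((h[...,0]<22)&(h[...,1]>110)).astype(np.uint8);k=np.zeros_like(m);k[b[1]:b[3],b[0]:b[2]]=1;m&=k
    c=max(cv2.findContours(m,0,1)[0],key=cv2.contourArea);e=cv2.fitEllipse(cv2.convexHull(c));print(n,e,onz(n,*e[0],.055),cv2.boundingRect(c))
for p in((0.393,.14,.057),(.393,.14,.093)): print(proj("top",p),proj("side",p))
print("cab",[onz("top",330,150,z)for z in(.4,.6)])
E
```

```text
top ((208.43148803710938, 201.0125732421875), (121.83686828613281, 127.47652435302734), 159.6357879638672) [213.40056022 200.63865546] [199 186  30  31 714] -45.571987698295366
side ((208.8424530029297, 94.85411834716797), (98.85942840576172, 113.43094635009766), 97.96976470947266) [213.05134189  90.78063011] [196  74  35  34 857] -43.00193808566463
face (305.6164360046387, 214.68907165527344) (290.6678066253662, 206.419264793396) (array([ 0.4156816 , -0.12684562,  0.16328136]), np.float64(7.818128552267019e-05)) [ 0.4157973  -0.12721004  0.16      ] [ 0.41919437 -0.12696072  0.16      ]
knob (np.float64(306.2375700280112), np.float64(214.64233193277312)) (np.float64(291.1939177362894), np.float64(205.9100787631272)) (array([ 0.41570212, -0.128744  ,  0.16614385]), np.float64(5.8232871079778154e-05)) [ 0.41559483 -0.12835856  0.169     ] [ 0.41265157 -0.12870159  0.169     ]
hand tip [ 0.42828717 -0.15172865  0.161     ]
top ((233.9894256591797, 222.6378936767578), (32.18221664428711, 33.06120300292969), 7.686951637268066) [0.39378443 0.14314007 0.055     ] (218, 206, 33, 34)
side ((221.86471557617188, 226.57049560546875), (27.272541046142578, 31.241172790527344), 81.2218017578125) [0.38655507 0.1447976  0.055     ] (207, 213, 31, 28)
[234.74881803 222.81389579] [223.23637131 225.17262615]
[234.05942155 222.65945159] [222.80570033 218.8971049 ]
cab [array([ 0.60241325, -0.17868768,  0.4       ]), array([ 0.55899378, -0.13910785,  0.6       ])]
```

```bash
cat >> h.py <<'E'
import json
def down(a):
    a=np.radians(a);return Rn.from_matrix(np.array([[np.cos(a),np.sin(a),0],[np.sin(a),-np.cos(a),0],[0,0,-1]]))
def plan(p,R,log=True):
    "shift (0.25 m) and turn (30 deg) in tool axes from here to p,R"
    o=get_obs();r=Rt(o)
    if log: open("log.txt","a").write(json.dumps([o["q"].tolist(),o["eef_pos"].tolist(),o["eef_rot"].tolist()])+"\n")
    print("t",round(o["time_s"],2),"p",np.round(o["eef_pos"],4),"yawx",np.round(np.degrees(np.arctan2(*r.as_matrix()[[1,0],0])),1),"q",np.round(o["q"],2),"F",np.round(o["wrist_force"],1),"T",np.round(o["torque"],3))
    print("dp",np.round(r.inv().apply(np.array(p)-o["eef_pos"])/.25,3),"turn",np.round(np.degrees((r.inv()*R).as_rotvec())/30,3))
TH=[.4155,-.128];LO=[.3935,.1425]
E
python3 -c "
from h import *
plan(TH+[.25],down(123))"
```

```text
t 0.1 p [0.2166 0.5321 0.2305] yawx 157.8 q [ 0.98  0.18  1.61  0.    1.35 -0.21] F [-0.5 -1.5  0.7] T [-0.018  0.016 -0.042]
dp [-1.733 -2.145 -0.075] turn [-0.003  0.     1.161]
```

Call:
arm_command(dp=[[-0.15,-0.18,-0.1],[-0.3,-0.36,-0.1],[-0.45,-0.54,-0.1],[-0.6,-0.72,-0.1],[-0.75,-0.9,-0.1]], turn=[[0,0,0.1],[0,0,0.2],[0,0,0.3],[0,0,0.4],[0,0,0.5]], jaw=[1,1,1,1,1])

```text
time_s: 0.72
eef_pos: [0.3057, 0.2517, 0.2561]
eef_rot: [0.0, 0.319, 0.948, -0.0]
wrist_force: [1.1, -0.7, -0.4]
opening: 1.0
grasp_force: 0.0
```

```bash
python3 -c "
from h import *
plan(TH+[.25],down(123))"
```

```text
t 0.72 p [0.3057 0.2517 0.2561] yawx 142.8 q [ 0.39 -0.27  1.99 -0.    1.42 -0.53] F [ 1.1 -0.7 -0.4] T [-0.011 -0.059  0.017]
dp [-1.269 -0.944  0.025] turn [0.    0.001 0.659]
```

Call:
arm_command(dp=[[-0.19,-0.14,0.0],[-0.38,-0.28,0.0],[-0.57,-0.42,0.0],[-0.76,-0.56,0.0],[-0.95,-0.71,0.0]], turn=[[0,0,0.13],[0,0,0.26],[0,0,0.4],[0,0,0.53],[0,0,0.66]], jaw=[0.8,0.6,0.5,0.45,0.45])

```text
time_s: 1.35
eef_pos: [0.3878, -0.0334, 0.2563]
eef_rot: [0.0, 0.478, 0.878, 0.0]
wrist_force: [1.4, 0.2, 0.4]
opening: 0.452
grasp_force: 0.0
```

```bash
python3 -c "
from h import *
plan(TH+[.2],down(123))"
```

```text
t 1.35 p [ 0.3878 -0.0334  0.2563] yawx 122.9 q [-0.39 -0.29  2.01  0.    1.43 -0.97] F [1.4 0.2 0.4] T [ 0.029 -0.057 -0.025]
dp [-0.378 -0.112  0.225] turn [ 0.001  0.001 -0.004]
```

Call:
arm_command(dp=[[-0.19,-0.06,0.0],[-0.378,-0.112,0.0],[-0.378,-0.112,0.1],[-0.378,-0.112,0.2],[-0.378,-0.112,0.2]], turn=[[0,0,0],[0,0,0],[0,0,0],[0,0,0],[0,0,0]], jaw=[0.45,0.45,0.45,0.45,0.45])

```text
time_s: 1.98
eef_pos: [0.4142, -0.1252, 0.2043]
eef_rot: [-0.003, 0.477, 0.879, 0.0]
wrist_force: [0.7, 0.1, 0.4]
opening: 0.45
grasp_force: 0.0
```

```bash
python3 -c "
from h import *
plan(TH+[.165],down(123))
t=camera('top');s=camera('side')
cv2.imwrite('pics/c1.png',np.hstack([cv2.resize(a,(400,400),interpolation=cv2.INTER_CUBIC) for a in(t[180:250,270:340],s[160:230,255:325])]))"
```

```text
t 1.98 p [ 0.4142 -0.1252  0.2043] yawx 123.0 q [-0.57 -0.12  1.97 -0.    1.29 -1.15] F [0.7 0.1 0.4] T [-0.049 -0.008 -0.017]
dp [-0.013 -0.002  0.157] turn [-0.004 -0.009  0.001]
```

View pics/c1.png

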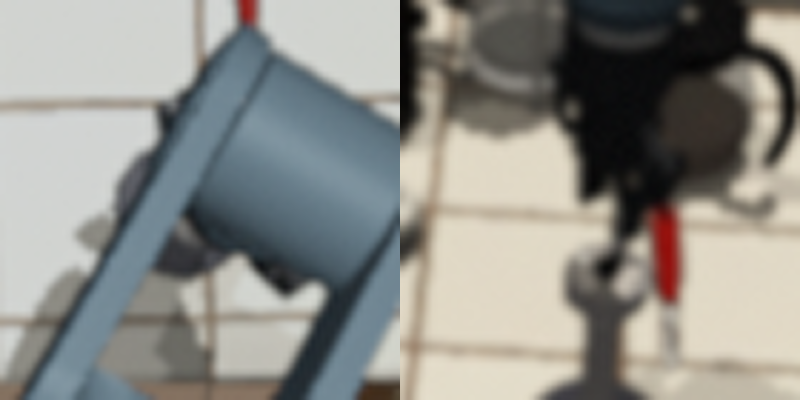

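The top view of the dial is hidden by the wrist. The side view shows the fingers directly over the knob at about (612,262) in the crop. I'll descend.

Call:
arm_command(dp=[[-0.01,0.0,0.08],[-0.01,0.0,0.155],[-0.01,0.0,0.155],[-0.01,0.0,0.155]], turn=[[0,0,0],[0,0,0],[0,0,0],[0,0,0]], jaw=[0.45,0.45,0.4,0.3])

```text
time_s: 2.58
eef_pos: [0.4179, -0.1284, 0.1689]
eef_rot: [0.001, 0.477, 0.879, -0.0]
wrist_force: [0.4, 0.3, -0.5]
opening: 0.3
grasp_force: 0.0
```

```bash
python3 -c "
from h import *
plan(TH+[.165],down(123))
o=get_obs();print(o['opening'],o['grasp_force'])"
```

```text
t 2.58 p [ 0.4179 -0.1284  0.1689] yawx 123.1 q [-0.57 -0.07  2.   -0.    1.21 -1.15] F [ 0.4  0.3 -0.5] T [-0.028 -0.012  0.018]
dp [ 0.007 -0.007  0.016] turn [0.002 0.004 0.002]
0.2996201022329767 0.0
```

Call:
arm_command(dp=[[0,0,0.008],[0,0,0.008],[0,0,0.008]], turn=[[0,0,0],[0,0,0],[0,0,0]], jaw=[0.2,0.14,0.12])

```text
time_s: 2.95
eef_pos: [0.4172, -0.1283, 0.1659]
eef_rot: [0.0, 0.477, 0.879, -0.0]
wrist_force: [-0.2, -0.8, 1.6]
opening: 0.121
grasp_force: 0.4
```

```bash
python3 -c "
from h import *
plan(TH+[.165],down(123))
print(get_obs()['grasp_force'])
P=[]
for i in range(4):
  camera('side');o=get_obs();P.append(np.r_[o['eef_pos'],o['torque'],o['wrist_force']])
print(np.round(P,4),np.mean(P,0))"
```

```text
t 2.95 p [ 0.4172 -0.1283  0.1659] yawx 123.0 q [-0.57 -0.07  2.01 -0.    1.2  -1.15] F [-0.2 -0.8  1.6] T [-0.04   0.061  0.003]
dp [ 0.005 -0.005  0.003] turn [-0.     0.001  0.001]
0.41066181845963
[[ 0.4172 -0.1283  0.1658 -0.0285  0.1217  0.0172  0.0398  0.2291  1.3841]
 [ 0.4171 -0.1282  0.1657 -0.1164  0.0994  0.012  -0.4399 -0.0836  0.9393]
 [ 0.4172 -0.1282  0.1657 -0.1574  0.1417  0.0885 -0.6935 -0.3815  0.3225]
 [ 0.4172 -0.1282  0.1657 -0.0725  0.1447 -0.0492 -0.3711 -0.6436  0.2383]] [ 0.4171577  -0.12822004  0.16571369 -0.09371568  0.12687657  0.01714582
 -0.36616409 -0.21992992  0.72104836]
```

Call:
arm_command(dp=[[0,0,0],[0,0,0],[0,0,0]], turn=[[0,0,0],[0,0,0],[0,0,0]], jaw=[0.1,0.07,0.05])

```text
time_s: 3.52
eef_pos: [0.417, -0.1282, 0.1656]
eef_rot: [-0.0, 0.477, 0.879, -0.0]
wrist_force: [-2.1, -0.9, 2.9]
opening: 0.075
grasp_force: 59.4
```

```bash
python3 -c "
from h import *
plan(TH+[.165],down(123))
print(get_obs()['grasp_force'],get_obs()['opening'])"
```

```text
t 3.52 p [ 0.417  -0.1282  0.1656] yawx 123.0 q [-0.57 -0.06  2.01 -0.    1.2  -1.15] F [-2.1 -0.9  2.9] T [-0.15   0.41   0.042]
dp [ 0.004 -0.005  0.003] turn [-0.001 -0.     0.001]
59.38723683357239 0.07480201700068674
```

Call:
arm_command(dp=[[0,0,0],[0,0,0],[0,0,0],[0,0,0],[0,0,0]], turn=[[0,0,-0.2],[0,0,-0.4],[0,0,-0.6],[0,0,-0.8],[0,0,-0.8]], jaw=[0.05,0.05,0.05,0.05,0.05])

```text
time_s: 4.15
eef_pos: [0.4174, -0.128, 0.1656]
eef_rot: [0.0, 0.284, 0.959, 0.0]
wrist_force: [-0.4, 0.3, -0.1]
opening: 0.068
grasp_force: 59.2
```

```bash
python3 -c "
from h import *
plan(TH+[.165],down(147))
print(get_obs()['grasp_force'],get_obs()['opening'])"
```

```text
t 4.15 p [ 0.4174 -0.128   0.1656] yawx 147.0 q [-0.57 -0.06  2.01  0.    1.2  -1.57] F [-0.4  0.3 -0.1] T [ 0.085  0.014 -0.033]
dp [ 0.006 -0.004  0.002] turn [ 0.001  0.001 -0.001]
59.193039536476135 0.0677143589657545
```

Call:
arm_command(dp=[[0,0,0],[0,0,0],[0,0,0]], turn=[[0,0,-0.15],[0,0,-0.3],[0,0,-0.3]], jaw=[0.05,0.05,0.05])

```text
time_s: 4.53
eef_pos: [0.4174, -0.1279, 0.1656]
eef_rot: [0.0, 0.209, 0.978, 0.0]
wrist_force: [1.2, 0.8, 1.5]
opening: 0.072
grasp_force: 59.2
```

```bash
cat > tq.py <<'E'
from h import *
T=[]
for i in range(4):
  camera('side');o=get_obs();T.append(np.r_[o['torque'],o['joint_efforts'][5]])
r=Rt(o).as_matrix()
print(round(o['time_s'],2),"yaw",np.degrees(np.arctan2(r[1,0],r[0,0])),"T",np.round(np.mean(T,0),3),"open",o['opening'],o['grasp_force'],"F",o['wrist_force'])
E
python3 tq.py
```

```text
4.72 yaw 155.93868890103428 T [ 0.232 -0.172  0.013 -0.034] open 0.07104415847410334 59.19721484184265 F [1.15439484 2.33415969 1.38626413]
```

Call:
arm_command(dp=[[0,0,0],[0,0,0],[0,0,0]], turn=[[0,0,-0.1],[0,0,-0.2],[0,0,-0.2]], jaw=[0.05,0.05,0.05])

```text
time_s: 5.1
eef_pos: [0.4172, -0.1281, 0.1656]
eef_rot: [0.0, 0.157, 0.988, -0.0]
wrist_force: [1.1, 0.6, 1.5]
opening: 0.066
grasp_force: 59.2
```

```bash
python3 tq.py
```

```text
5.3 yaw 161.97436219903258 T [ 0.234 -0.191 -0.013 -0.023] open 0.0665362434488741 59.272915720939636 F [0.5980876  1.12473823 1.74622915]
```

Call:
arm_command(dp=[[0,0,0],[0,0,0],[0,0,0]], turn=[[0,0,-0.1],[0,0,-0.2],[0,0,-0.2]], jaw=[0.05,0.05,0.05])

```text
time_s: 5.68
eef_pos: [0.4172, -0.1281, 0.1656]
eef_rot: [0.0, 0.105, 0.995, 0.0]
wrist_force: [-0.7, 2.1, 2.1]
opening: 0.071
grasp_force: 59.3
```

```bash
python3 tq.py
```

```text
5.88 yaw 167.98455453745817 T [ 0.336 -0.183  0.025 -0.021] open 0.07262783109535458 59.35620367527008 F [0.90103882 1.84004433 2.46517242]
```

Call:
arm_command(dp=[[0,0,0],[0,0,0],[0,0,0]], turn=[[0,0,-0.1],[0,0,-0.17],[0,0,-0.17]], jaw=[0.05,0.05,0.05])

```text
time_s: 6.25
eef_pos: [0.4171, -0.128, 0.1656]
eef_rot: [0.0, 0.06, 0.998, 0.0]
wrist_force: [1.4, 1.9, 3.5]
opening: 0.066
grasp_force: 59.4
```

```bash
python3 tq.py
```

```text
6.45 yaw 173.10607857982285 T [ 0.459 -0.161  0.011 -0.011] open 0.07588225182730561 59.4541472196579 F [0.59920988 2.62506291 3.68059151]
```

Call:
arm_command(dp=[[0,0,0],[0,0,0],[0,0,0]], turn=[[0,0,-0.1],[0,0,-0.17],[0,0,-0.17]], jaw=[0.05,0.05,0.05])

```text
time_s: 6.82
eef_pos: [0.417, -0.1282, 0.1656]
eef_rot: [-0.0, 0.016, 1.0, -0.0]
wrist_force: [0.6, 1.9, 3.9]
opening: 0.069
grasp_force: 59.5
```

```bash
python3 tq.py
```

```text
7.03 yaw 178.211314166262 T [ 0.196  0.097  0.034 -0.009] open 0.06669513250225827 59.4967120885849 F [-0.04346232  0.37443241  4.08947681]
```

Call:
arm_command(dp=[[0,0,0],[0,0,0],[0,0,0]], turn=[[0,0,-0.1],[0,0,-0.15],[0,0,-0.15]], jaw=[0.05,0.05,0.05])

```text
time_s: 7.4
eef_pos: [0.4169, -0.1278, 0.1656]
eef_rot: [-0.0, -0.024, 1.0, 0.0]
wrist_force: [-1.0, 2.1, 4.6]
opening: 0.07
grasp_force: 59.7
```

```bash
python3 tq.py
```

```text
7.6 yaw -177.27971742617862 T [ 0.462  0.222 -0.072 -0.058] open 0.07305085364939091 59.68790531158447 F [-1.27696679  2.30313901  5.01378369]
```

Call:
arm_command(dp=[[0,0,0],[0,0,0],[0,0,0]], turn=[[0,0,-0.1],[0,0,-0.15],[0,0,-0.15]], jaw=[0.05,0.05,0.05])

```text
time_s: 7.98
eef_pos: [0.417, -0.1276, 0.1656]
eef_rot: [-0.0, -0.063, 0.998, 0.001]
wrist_force: [-0.1, 4.1, 5.5]
opening: 0.066
grasp_force: 59.7
```

```bash
python3 tq.py
```

```text
8.18 yaw -172.81065460521882 T [ 0.64   0.133 -0.24  -0.253] open 0.07352356142181414 59.745957255363464 F [-1.23760185  3.6065407   5.07219173]
```

Call:
arm_command(dp=[[0,0,0],[0,0,0],[0,0,0]], turn=[[0,0,-0.06],[0,0,-0.12],[0,0,-0.12]], jaw=[0.05,0.05,0.05])

```text
time_s: 8.55
eef_pos: [0.417, -0.1275, 0.1656]
eef_rot: [-0.0, -0.094, 0.996, 0.001]
wrist_force: [-1.1, 4.0, 5.8]
opening: 0.07
grasp_force: 60.3
```

```bash
python3 tq.py
```

```text
8.75 yaw -169.2566830126141 T [ 0.672  0.16  -0.617 -0.607] open 0.07010813046018063 60.284961462020874 F [-1.21159249  4.37027214  5.88051154]
```

Torque has risen to 0.6 N m, so the hand is hard on its stop. Now I'll release, rise, open fully and check the hand.

Call:
arm_command(dp=[[0,0,0],[0,0,0],[0,0,0],[0,0,-0.1],[0,0,-0.2]], turn=[[0,0,0],[0,0,0],[0,0,0],[0,0,0],[0,0,0]], jaw=[0.12,0.2,0.35,0.6,1.0])

```text
time_s: 9.38
eef_pos: [0.4168, -0.128, 0.2158]
eef_rot: [-0.0, -0.094, 0.996, 0.0]
wrist_force: [0.4, -0.0, -0.4]
opening: 0.763
grasp_force: 0.0
```

Call:
arm_command(dp=[[0,0,-0.1],[0,0,-0.1]], turn=[[0,0,0],[0,0,0]], jaw=[1,1])

```text
time_s: 9.62
eef_pos: [0.4182, -0.1289, 0.2423]
eef_rot: [0.002, -0.094, 0.996, -0.001]
wrist_force: [0.5, 0.0, -0.8]
opening: 1.004
grasp_force: 0.0
```

```bash
python3 - <<'E'
from h import *
s=camera('side');cv2.imwrite('pics/c2.png',cv2.resize(s[180:240,260:320],(600,600),interpolation=cv2.INTER_CUBIC))
plan([.417,-.128,.131],down(-169))
from scipy.optimize import least_squares
D=[json.loads(l) for l in open('log.txt')]
E_=Rn.from_euler
def fk(x,q,sg=1):
    h,a1,a2,a3,e,d,L=x
    A=E_('z',q[0]);B=A*E_('y',q[1]);C=A*E_('y',q[1]+q[2])
    W=A.apply([a1,d,h])+B.apply([0,0,a2])+C.apply([e,0,a3])
    R=C*E_('z',sg*q[3])*E_('y',q[4])*E_('z',q[5]+np.pi/2)
    return W+R.apply([0,0,L]),R
f=lambda x:np.r_[np.concatenate([fk(x,q)[0]-p for q,p,_ in D]),.01*(x-[.35,0,.4,.35,0,.1,.3])]
r=least_squares(f,[.35,0,.4,.35,0,.1,.3]);print(np.round(r.x,3),abs(f(r.x)).max())
q,p,o=D[-1];print(np.round(fk(r.x,q)[1].as_matrix(),2),np.round(Rn.from_quat(o[1:]+o[:1]).as_matrix(),2))
E
```

```text
t 9.68 p [ 0.4175 -0.1284  0.2409] yawx -169.2 q [-0.57 -0.15  1.93 -0.    1.37 -2.33] F [ 0.6  0.3 -0.8] T [ 0.052 -0.032 -0.004]
dp [0.002 0.002 0.439] turn [-0.002  0.002 -0.005]
[0.321 0.    0.438 0.514 0.085 0.118 0.326] 0.0016427886726281427
[[-0.98 -0.19  0.  ]
 [-0.19  0.98 -0.  ]
 [-0.   -0.   -1.  ]] [[-0.98 -0.19  0.  ]
 [-0.19  0.98 -0.  ]
 [-0.   -0.   -1.  ]]
```

View pics/c2.png

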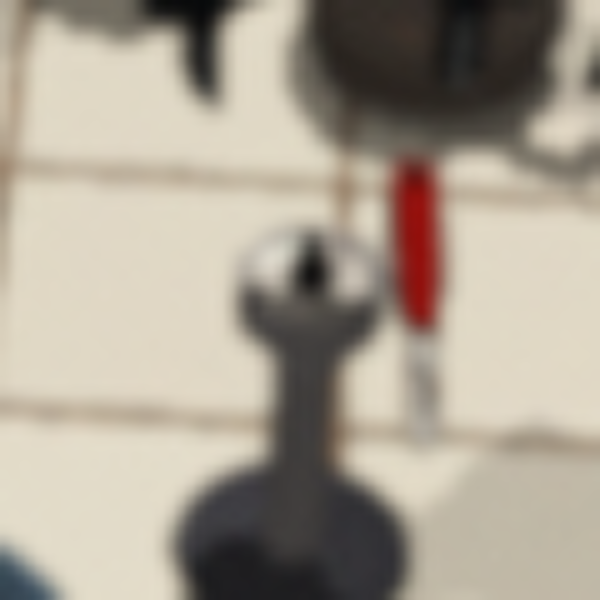

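The side view at (312,262) shows the knob and hand turned to point straight away (+x). The stem is still seated. Next I'll check which lean directions the arm can reach.

```bash
cat > ik.py <<'E'
from h import *
from scipy.optimize import least_squares
E_=Rn.from_euler
X=[0.321,0,.438,.514,.085,.118,.326]
def fk(q,sg):
    h,a1,a2,a3,e,d,L=X
    A=E_('z',q[0]);B=A*E_('y',q[1]);C=A*E_('y',q[1]+q[2])
    W=A.apply([a1,d,h])+B.apply([0,0,a2])+C.apply([e,0,a3])
    R=C*E_('z',sg*q[3])*E_('y',q[4])*E_('z',q[5]+np.pi/2)
    return W+R.apply([0,0,L]),R,W
def ik(p,R,sg,q0):
    f=lambda q:np.r_[fk(q,sg)[0]-p,.3*(R.inv()*fk(q,sg)[1]).as_rotvec()]
    r=least_squares(f,q0);return r.x,abs(r.fun).max()
E
python3 - <<'E'
from ik import *
q0=get_obs()['q']
# lean azimuth: direction toward which dial end leans
for sg in(1,-1):
  for az in range(-180,180,30):
    q=q0.copy();ok=True
    u=np.array([np.cos(np.radians(az)),np.sin(np.radians(az)),0])
    ax=np.cross([0,0,1],u)
    for s in np.linspace(0,1,9):
        R=Rn.from_rotvec(ax*np.radians(45)*s)*down(-169)
        tip=np.r_[LO,.115+.1*(1-s)]; p=tip-R.apply([0,0,.116])
        q,e=ik(p,R,sg,q); ok&=e<2e-3
    W=fk(q,sg)[2]
    print(sg,az,ok,np.round(q,2),"tcp",np.round(p,3),"wrist",np.round(W,2))
E
```

```text
1 -180 True [ 0.25 -1.17  2.7  -0.23  0.85 -1.43] tcp [0.311 0.142 0.197] wrist [0.08 0.14 0.43]
1 -150 True [-1.38 -1.98  2.82  1.07  2.27 -2.4 ] tcp [0.322 0.101 0.197] wrist [ 0.12 -0.01  0.43]
1 -120 True [-0.95 -0.45  2.44  0.7   1.55 -2.87] tcp [0.352 0.071 0.197] wrist [ 0.24 -0.13  0.43]
1 -90 True [-0.69  0.02  2.07  0.58  1.6  -2.6 ] tcp [0.394 0.06  0.197] wrist [ 0.39 -0.17  0.43]
1 -60 True [-0.44  0.31  1.74  0.42  1.77 -2.27] tcp [0.435 0.071 0.197] wrist [ 0.55 -0.13  0.43]
1 -30 True [-0.2   0.51  1.46  0.24  1.92 -1.97] tcp [0.465 0.101 0.197] wrist [ 0.66 -0.01  0.43]
1 0 True [ 0.03  0.62  1.29  0.03  2.02 -1.73] tcp [0.476 0.142 0.197] wrist [0.71 0.14 0.43]
1 30 True [ 0.26  0.63  1.27 -0.2   2.   -1.51] tcp [0.465 0.184 0.197] wrist [0.66 0.3  0.43]
1 60 True [ 0.47  0.55  1.39 -0.41  1.87 -1.27] tcp [0.435 0.214 0.197] wrist [0.55 0.41 0.43]
1 90 True [ 0.66  0.38  1.64 -0.59  1.65 -0.99] tcp [0.394 0.225 0.197] wrist [0.39 0.46 0.43]
1 120 True [ 0.8   0.13  1.96 -0.76  1.39 -0.69] tcp [0.352 0.214 0.197] wrist [0.24 0.41 0.43]
1 150 True [ 0.81 -0.26  2.32 -
[... 541 characters left out ...]
ist [ 0.55 -0.13  0.43]
-1 -30 True [-0.2   0.51  1.46 -0.24  1.92 -1.97] tcp [0.465 0.101 0.197] wrist [ 0.66 -0.01  0.43]
-1 0 True [ 0.03  0.62  1.29 -0.03  2.02 -1.73] tcp [0.476 0.142 0.197] wrist [0.71 0.14 0.43]
-1 30 True [ 0.26  0.63  1.27  0.2   2.   -1.51] tcp [0.465 0.184 0.197] wrist [0.66 0.3  0.43]
-1 60 True [ 0.47  0.55  1.39  0.41  1.87 -1.27] tcp [0.435 0.214 0.197] wrist [0.55 0.41 0.43]
-1 90 True [ 0.66  0.38  1.64  0.59  1.65 -0.99] tcp [0.394 0.225 0.197] wrist [0.39 0.46 0.43]
-1 120 True [ 0.8   0.13  1.96  0.76  1.39 -0.69] tcp [0.352 0.214 0.197] wrist [0.24 0.41 0.43]
-1 150 True [ 0.81 -0.26  2.32  0.9   1.07 -0.5 ] tcp [0.322 0.184 0.197] wrist [0.12 0.3  0.43]
```

Call:
arm_command(dp=[[0,0,0.2],[0,0,0.4],[0,0,0.44],[0,0,0.44]], turn=[[0,0,0],[0,0,0],[0,0,0],[0,0,0]], jaw=[1,1,1,1])

```text
time_s: 10.18
eef_pos: [0.4168, -0.1279, 0.1303]
eef_rot: [-0.001, -0.094, 0.996, 0.001]
wrist_force: [0.2, 0.2, 0.4]
opening: 1.001
grasp_force: 0.0
```

```bash
python3 tq.py; python3 -c "
from h import *
plan([.417,-.128,.131],down(-169))"
```

```text
10.38 yaw -169.15514653565333 T [-0.008 -0.005 -0.001 -0.   ] open 1.0009825515979613 0.0 F [-1.10143006  0.11957839 -0.44686125]
t 10.38 p [ 0.4184 -0.1288  0.1323] yawx -169.2 q [-0.57 -0.01  2.03 -0.    1.12 -2.33] F [-1.1  0.1 -0.4] T [-0.032 -0.022  0.012]
dp [0.005 0.004 0.005] turn [-0.005  0.005 -0.005]
```

Call:
arm_command(dp=[[0,0,0.016],[0,0,0.016],[0,0,0.016]], turn=[[0,0,0],[0,0,0],[0,0,0]], jaw=[0.9,0.82,0.78])

```text
time_s: 10.75
eef_pos: [0.4172, -0.1281, 0.1267]
eef_rot: [0.0, -0.094, 0.996, -0.0]
wrist_force: [-0.5, 0.2, 0.8]
opening: 0.778
grasp_force: 0.0
```

```bash
python3 tq.py;  python3 -c "
from h import *
plan([.417,-.128,.127],down(-169))"
```

```text
10.95 yaw -169.1653353143962 T [-0.009 -0.    -0.014 -0.   ] open 0.7802636721677181 0.0 F [ 0.15414766 -0.18023102 -0.63721669]
t 10.95 p [ 0.4171 -0.1281  0.1266] yawx -169.2 q [-0.57 -0.    2.04  0.    1.11 -2.33] F [ 0.2 -0.2 -0.6] T [ 0.014 -0.016  0.02 ]
dp [ 0.001  0.    -0.002] turn [ 0.     0.    -0.006]
```

Call:
arm_command(dp=[[0,0,0],[0,0,0],[0,0,0],[0,0,0],[0,0,0]], turn=[[0,0,0],[0,0,0],[0,0,0],[0,0,0],[0,0,0]], jaw=[0.74,0.71,0.68,0.6,0.5])

```text
time_s: 11.58
eef_pos: [0.417, -0.1273, 0.127]
eef_rot: [-0.0, -0.094, 0.996, 0.001]
wrist_force: [-2.8, 5.3, 8.1]
opening: 0.683
grasp_force: 62.4
```

```bash
python3 tq.py;  python3 -c "
from h import *
plan([.417,-.128,.127],down(-169))"
```

```text
11.78 yaw -169.15851277451335 T [ 0.954  0.457 -0.014 -0.032] open 0.6848948755483693 62.445611357688904 F [-2.04700467  4.53861501  8.20012956]
t 11.78 p [ 0.417  -0.1273  0.127 ] yawx -169.2 q [-0.57 -0.01  2.04  0.    1.11 -2.33] F [-2.   4.5  8.2] T [ 0.906  0.411 -0.044]
dp [ 0.001 -0.003  0.   ] turn [ 0.003 -0.    -0.005]
```

Call:
arm_command(dp=[[0,0,-0.03],[0,0,-0.08],[0,0,-0.14],[0,0,-0.2],[0,0,-0.2]], turn=[[0,0,0],[0,0,0],[0,0,0],[0,0,0],[0,0,0]], jaw=[0.5,0.5,0.5,0.5,0.5])

```text
time_s: 12.4
eef_pos: [0.4181, -0.1287, 0.1784]
eef_rot: [0.001, -0.094, 0.996, -0.001]
wrist_force: [1.1, -0.8, -1.6]
opening: 0.682
grasp_force: 71.1
```

```bash
python3 tq.py
```

```text
12.6 yaw -169.16565992560828 T [ 0.012  0.009 -0.004 -0.   ] open 0.6834696820158237 71.14211082458496 F [-0.80542219 -0.06850339 -1.7396751 ]
```

Call:
arm_command(dp=[[0,0,-0.1],[0,0,-0.2],[0,0,-0.32],[0,0,-0.44],[0,0,-0.44]], turn=[[0,0,0],[0,0,0],[0,0,0],[0,0,0],[0,0,0]], jaw=[0.5,0.5,0.5,0.5,0.5])

```text
time_s: 13.22
eef_pos: [0.4181, -0.1287, 0.2882]
eef_rot: [0.002, -0.094, 0.996, -0.001]
wrist_force: [0.6, -0.3, -1.4]
opening: 0.687
grasp_force: 71.1
```

```bash
python3 tq.py; python3 - <<'E'
from h import *
s=camera('side');t=camera('top')
cv2.imwrite('pics/c3.png',np.hstack([cv2.resize(s[120:260,220:360],(400,400),interpolation=cv2.INTER_CUBIC),cv2.resize(t[170:260,260:350],(400,400),interpolation=cv2.INTER_CUBIC)]))
E
```

```text
13.43 yaw -169.16716925692086 T [-0.027  0.007  0.043 -0.   ] open 0.6842469992741405 71.14243626594543 F [-0.52704427  0.64091522 -0.64754403]
```

View pics/c3.png

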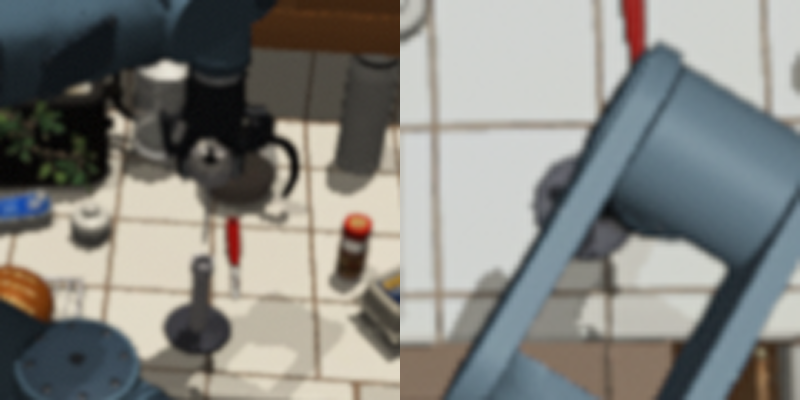

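The stem is clear: side crop shows it at about (205,225), above the empty stand at (202,262). Next: lean and carry.

```bash
cat > fin.py <<'E'
from h import *
RF=down(-169.17)*Rn.from_rotvec([-np.pi/4,0,0])
D=.112
def go(tip): plan(np.array(tip)-RF.apply([0,0,D]),RF)
E
python3 -c "
from fin import *
print(RF.as_matrix()[:,2])
go(LO+[.18])"
```

```text
[-0.13286226  0.6945125  -0.70710678]
t 13.53 p [ 0.4165 -0.1277  0.2851] yawx -169.2 q [-0.57 -0.19  1.87  0.    1.47 -2.33] F [-0.5  0.1 -1.3] T [ 0.038 -0.013 -0.037]
dp [-0.113  0.762  0.105] turn [-1.496e+00 -4.000e-03 -1.000e-03]
```

Call:
arm_command(dp=[[-0.01,0.08,0.0],[-0.03,0.17,0.0],[-0.04,0.26,0.0],[-0.05,0.35,0.0],[-0.05,0.35,0.0]], turn=[[-0.2,0,0],[-0.45,0,0],[-0.7,0,0],[-0.9,0,0],[-0.9,0,0]], jaw=[0.5,0.5,0.5,0.5,0.5])

```text
time_s: 14.15
eef_pos: [0.4124, -0.0398, 0.285]
eef_rot: [-0.023, -0.091, 0.968, 0.233]
wrist_force: [0.4, 0.1, -1.1]
opening: 0.683
grasp_force: 71.2
```

```bash
python3 -c "
from fin import *
go(LO+[.18])"
```

```text
t 14.15 p [ 0.4124 -0.0398  0.285 ] yawx -169.2 q [-0.64 -0.06  1.82  0.31  1.73 -2.41] F [ 0.4  0.1 -1.1] T [-0.267 -0.015 -0.02 ]
dp [-0.063  0.321  0.28 ] turn [-0.597 -0.003 -0.004]
```

Call:
arm_command(dp=[[-0.02,0.1,0.08],[-0.04,0.2,0.17],[-0.06,0.3,0.25],[-0.063,0.321,0.28],[-0.063,0.321,0.28]], turn=[[-0.15,0,0],[-0.3,0,0],[-0.45,0,0],[-0.6,0,0],[-0.6,0,0]], jaw=[0.5,0.5,0.5,0.5,0.5])

```text
time_s: 14.78
eef_pos: [0.4085, 0.0644, 0.2595]
eef_rot: [-0.037, -0.087, 0.92, 0.38]
wrist_force: [0.4, 0.3, -1.1]
opening: 0.683
grasp_force: 71.2
```

```bash
python3 - <<'E'
from fin import *
s=camera('side');t=camera('top')
go(LO+[.114])
a,b=s[140:260,170:290],t[160:260,190:290]
cv2.imwrite('pics/c4.png',np.hstack([cv2.resize(x,(400,400),interpolation=cv2.INTER_CUBIC) for x in(a,b)]))
o=get_obs();r=Rt(o);tip=o['eef_pos']+r.apply([0,0,D]);print(tip,proj('side',tip),proj('top',tip),proj('side',LO+[.093]))
E
```

```text
t 14.88 p [0.4093 0.064  0.2606] yawx -169.2 q [-0.58  0.03  1.91  0.54  1.78 -2.39] F [ 0.3  0.7 -1.7] T [-0.499 -0.066 -0.02 ]
dp [ 0.003 -0.188  0.194] turn [-0.006  0.     0.   ]
[0.39447    0.14153595 0.18119183] [221.37035872 202.47871059] [231.77912848 221.84326806] [222.20693139 218.76827992]
```

View pics/c4.png

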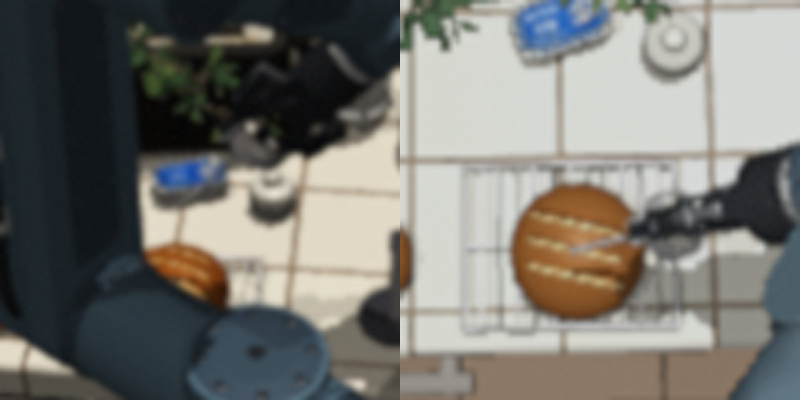

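Top crop: the stem slants over the loaf with its tip at about (573,250), near the middle. The loaf hasn't moved. I'll descend in slow rows.

Call:
arm_command(dp=[[0,-0.05,0.05],[0,-0.1,0.1],[0,-0.14,0.14],[0,-0.17,0.17],[0,-0.17,0.17]], turn=[[0,0,0],[0,0,0],[0,0,0],[0,0,0],[0,0,0]], jaw=[0.5,0.5,0.5,0.5,0.5])

```text
time_s: 15.5
eef_pos: [0.4086, 0.0649, 0.1997]
eef_rot: [-0.037, -0.087, 0.92, 0.382]
wrist_force: [0.4, 0.0, -0.6]
opening: 0.681
grasp_force: 71.2
```

```bash
python3 - <<'E'
from fin import *
for i in range(4): t=camera('top');s=camera('side')
go(LO+[.114])
o=get_obs();r=Rt(o);tip=o['eef_pos']+r.apply([0,0,D]);print(tip,proj('top',tip),proj('side',tip))
# draw predicted axis ticks beside stem
im=cv2.resize(t[197:247,210:260],(600,600),interpolation=cv2.INTER_CUBIC)
for d in(0,.05):
    u,v=proj('top',tip-r.apply([0,0,d])); cv2.circle(im,(int((u-210+.5)*12),int((v-197+.5)*12)),9,(255,0,255),1)
u,v=proj('top',LO+[.093]);cv2.drawMarker(im,(int((u-210+.5)*12),int((v-197+.5)*12)),(0,255,0),1,12)
cv2.imwrite('pics/c5.png',im)
E
```

```text
t 15.9 p [0.4092 0.0645 0.2008] yawx -169.2 q [-0.58  0.12  1.95  0.53  1.66 -2.46] F [-0.3 -1.  -1.4] T [-0.513 -0.135 -0.035]
dp [ 0.003 -0.02   0.022] turn [-0.001  0.001  0.001]
[0.39433341 0.14228065 0.12153028] [232.87810656 222.18718259] [221.93701857 213.52694038]
```

View pics/c5.png

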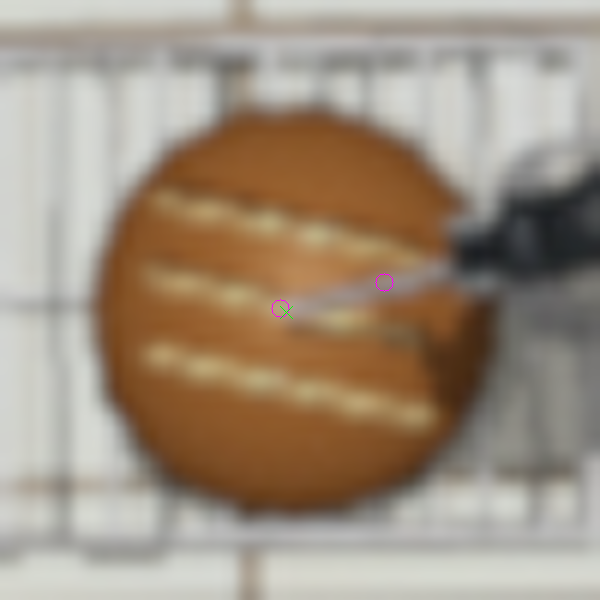

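The predicted tip (280,308) and the crown marker (285,310) agree with the seen stem, whose tip is near (288,306). I'll lower the last 7 mm.

Call:
arm_command(dp=[[0,-0.01,0.01],[0,-0.02,0.02],[0,-0.02,0.02],[0,-0.02,0.02],[0,-0.02,0.02]], turn=[[0,0,0],[0,0,0],[0,0,0],[0,0,0],[0,0,0]], jaw=[0.5,0.5,0.5,0.5,0.5])

```text
time_s: 16.52
eef_pos: [0.4091, 0.0646, 0.1935]
eef_rot: [-0.036, -0.087, 0.92, 0.381]
wrist_force: [-0.0, -0.2, -1.2]
opening: 0.682
grasp_force: 71.2
```

```bash
python3 - <<'E'
from fin import *
for i in range(4): camera('top')
o=get_obs();r=Rt(o);print("tip",o['eef_pos']+r.apply([0,0,D]),o['grasp_force'],o['wrist_force'],abs(o['dq']).max(),o['time_s'])
print(hand_in())
E
```

```text
tip [0.39416944 0.14234466 0.11426312] 71.21692657470703 [ 0.75068139 -0.08090506 -1.70892033] 0.0019244017143136586 16.725
the job is handed in; nothing more can be done
None
```

The job is handed in at 16.7 s: the maximum hand was turned back hard against its stop (0.6 N m), and the thermometer is held leaning 45°, with its tip calculated to be about 2 cm above the middle of the loaf's crown.

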